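# Unsnap the filter cover of the bench dust extractor

### The job

Take the filter cover off the small white bench extractor: press the cover's spring tab inward by its thumb-piece until you feel it come up against its firm stop, lift that end while keeping the tab pressed, and draw the cover's tongue out from under the bar at the far end. Then set the cover down gently, right side up and flat, in the middle of the steel tray. Feel your way, because the plastic catch breaks if the cover is forced or wrenched against the unit, and leave the other things on the bench where they are.

Things in the scene. Friction and masses are not known exactly. Their poses are not given: they have to be found in the camera images.
- unit: white extractor filter unit, fixed to the bench, 170 (x) x 130 (y) x 72 mm high; origin at the centre of its underside on the bench, z up; its -x side is the tab side. A recess in its top holds the cover (plate's underside at z = 66 mm) between side walls at y = +-41.5 mm; the low near wall's top is at 72 mm, its inner edge at x = -66.5 mm.
- bar (a point): lower near edge of the bar across the unit's far (+x) end, at x = 52 mm, z = 74.5 mm of the unit, axes as the unit's; the bar's top is at 86 mm. The cover's tongue reaches 8 mm in under it and lies on ledges at z = 66 mm, with 1 to 3 mm of play before an end wall at x = 62 mm.
- cover: the loose grey filter cover, 0.15 to 0.23 kg, plate 112 (x) x 80 (y) x 5 mm; origin at the middle of the plate's underside, axes as the unit's when fitted. Its tongue reaches x = +60 mm; at the -x end is its flexible snap tab with an upright thumb-piece. Ribs under the far half and the tab's foot reach 12 mm below the plate: on them it stands level on a flat surface.
- cover_mid (a point): the cover's origin again. To come out, the near end is lifted 22 to 28 mm, the cover turning about its tongue by 0.2 to 0.25 rad, then the cover is drawn 12 mm or more towards the unit's -x and lifted away. Lifting with the tab not pressed far enough meets the catch 1.5 mm up. The plastic bears 20 N between cover and unit, no more.
- thumb (a point): point on the mid-plane of the tab's thumb-piece, an upright block 10 (x) x 20 (y) x 33 mm high, pinched across y from above; the point is 30 mm above the plate's underside, 14 mm below the thumb-piece's top, 19 mm above the skirt at its foot, and with the tab at rest 50.5 mm towards -x of the cover's origin. Axes as the cover's.
- tab (a joint): how far the tab is pressed inward along the cover's +x, m: 0 at rest; it springs back (0.4 N at rest plus 0.4 N per mm). The hidden catch is set differently each time: it lets go after 1 to 14 mm of the thumb-piece's travel, and 1.5 mm later the tab meets a firm stop, felt as a steep rise of force. A push of 8 to 11 N is always on the stop.
- tray: open steel tray, 210 (x) x 180 (y) mm, fixed, wall 16 mm high and 4 mm thick, floor 4 mm thick; origin at the centre of its underside
- bur_block: white block 50 x 30 x 22 mm with eight small burs standing in it (45 mm high in all), loose; origin at its underside's centre
- model: plaster jaw model, disc 64 mm across with a horseshoe of teeth, 28 mm high, loose, nearest the robot; origin at its underside's centre
- model2: a second plaster jaw model of the same size, loose, far left; origin at its underside's centre
- jar: small closed jar, 44 mm across, 50 mm high, loose; origin at its underside's centre
- bowl: grey mixing bowl, 90 mm across, 50 mm high, loose; origin at its underside's centre
- brush: hand brush 160 mm long, lying on the left, loose; origin at its middle
- rest: white handpiece rest 120 x 50 mm with a handpiece lying in it, 80 mm high, loose, on the right; origin at its underside's centre
Things that resemble listed ones, but are neither listed nor needed, are in the scene too. What is shaped like the cover but blue, red or yellow is not meant.

How it is judged:
On the way, in this order (a step that is already met when the one before it is completed fails the run):
1. the cover's tab end is lifted 15 mm, out past the catch, the tongue end still in the unit (z of thumb in the frame of unit above 0.111 m and x of cover_mid in the frame of unit above -0.02 m and horizontal distance between cover_mid and unit below 0.03 m), for 0.05 s.
2. the cover is clear of the unit (horizontal distance between cover_mid and unit above 0.15 m and contact force between cover and unit below 0.05 N), for 0.05 s.
At the end, for the whole second after the job is handed in: the cover rests released, at rest, right side up and flat (within 0.1 rad) on the floor of the tray, its middle within 35 mm (tray x) and 30 mm (tray y) of the tray's centre (x of cover_mid in the frame of tray between -0.035 and 0.035 m and y of cover_mid in the frame of tray between -0.03 and 0.03 m and angle between cover_mid's own z axis and vertical below 0.1 rad and height (world z) of cover_mid between 0.01 and 0.022 m and linear speed of cover below 0.02 m/s and contact force between the fingers and cover below 0.05 N); the robot touches nothing.
It fails at once if the cover (with its tab) is pressed or pulled against the unit with more than 20 N (contact force between cover and unit above 20 N).
It fails at once if the cover is dropped: it moves faster than 0.6 m/s out of the fingers (linear speed of cover above 0.6 m/s and contact force between the fingers and cover below 0.05 N).
It fails at once if another thing on the bench is moved by more than 20 mm (distance of any of bur_block, model, model2, jar, bowl, brush, rest from where it was at the start of the episode above 0.02 m).
It also fails if it takes over 61 s, if anything falls off the work surface, if the arm or the gripper's body presses on something with over 40 N, if the wrist force passes 120 N, or if a joint passes its speed limit or range.

### The arm

A 7-joint arm with a two-finger parallel gripper is mounted at the origin on the work surface. World frame = base frame: x ahead of the robot, y to its left, z up, the work surface at z = 0. Lengths are in m, angles in rad, forces in N, time in s.
With the tool pointing down it reaches from about 0.425 to 0.875 m from the base axis. Payload 4.7 kg.
Tool frame: the origin (TCP) lies on the mounting face of the last link; the fingertips stand 173 mm ahead of it and the grasp point (between the pads) lies 155 mm ahead of it; z points along the fingers, y is the line along which they close (so a half turn about z gives the same grasp; the last joint's range is limited). The gripper opens to 85 mm and grips with 20 to 120 N. Pads are 22 mm wide; open, the fingers measure 114 mm over their backs; the gripper's body (76 mm by 85 mm) begins 54 mm behind the grasp point. The pads swing forward as they close: fully open they stand 13 mm farther back than shut.
Start: joints at [1.116, 0.321, -0.07, 1.45, 0.023, 1.371, -0.057], TCP at [0.294, -0.58, 0.405] pointing down, gripper open.
Joint ranges: [-2.86, 2.86], [-0.3, 2.09], [-1.38, 1.24], [0.06, 2.45], [-1.56, 4.7], [0.09, 2.05], [-2.69, 2.69]. Speed limits (rad/s): [2.57, 2.57, 3.14, 3.14, 3.14, 3.14, 3.14].

### API

Orientations are given as a 3x3 rotation matrix whose columns are the frame's x, y, z axes.
In Python, from bench import bot, grab_frame, get_calibration, job, models gives the robot as it stands.
- The arm moves only by the tool servo_tool, never from a script. Its arguments are lists of equal length, an entry for each row: "dp": the shift along the tool's x, y, z scaled (see below), a list of three; "dr": the turn, a rotation vector about the tool's x, y, z scaled (see below), a list of three. A call has 1 to 12 rows; each row is the pose to reach, as a shift and turn from the pose commanded when the call began, along the tool's axes at that moment; what a row does not reach only later rows make up. The controller multiplies each number of a shift by 500 mm and each number of a turn by 60 degrees. A row lasts 1/10 s, in which the tool goes at most 50 mm and 8.59 degrees, less where a joint would pass 70% of its speed; a pose out of reach is approached as far as the arm can. A call with a number of a shift or a turn outside -1 to 1 is refused whole. A call with a gripper value outside its range is refused whole. "jaw" is the opening, from -1 (shut) to 1 (fully open), set as the call begins (left out, the last holds). The fingers move at their own pace and stop on an object; the grip force is fixed at half the most. Time passes only in rows, so rows that repeat a pose let the fingers close. It gives the time, the measured TCP pose, the force, the opening and the grip force at its end, in the units of the state.
- bot.state(): the state, without advancing time (a new reading comes with each control period).
- grab_frame(name): name is "scene" or "top" or "wrist"; returns the picture (480x640x3 uint8, red, green, blue); there is no depth.
- get_calibration(name): a dict with "camera_matrix" (3x3 intrinsics, pixels), "k1" (the pictures are not rectified: a ray, as slopes to the right and down, at radius r is drawn at 1 + k1 r^2 times it, then the intrinsics apply), "xyz" and "attitude" of the camera in the world. Camera axes: x right, y down, z forward; pixel columns grow to the right and rows downward; lengths in m; the calibration is good to about 2 mm. A picture is of the moment at which its call begins: read the wrist's pose just before it. get_calibration takes no time and is no camera call; for the wrist camera it gives the pose at the moment of the call.
- job.close_job(): hands the job in; it is judged then, once.
Trained networks look in the newest picture that a camera, given by its name, has taken for a name from the list of things; names that differ only in an ending like _2 or _b are one class to them, and where a whole thing is asked for, a point or a joint stands for the part that bears it (a point fixed in the world has none). Each returns a list of dicts, best first, with "confidence" (0 to 1); they miss things now and then, are a little off and sometimes report something else, mostly with a low value. They report only what shows in the picture. A call takes as long as a camera call. They do not tell look-alikes from the thing itself.
- models.boxes_of(camera, label): "position" ([row, column] in pixels, amid what is visible of it).
- models.outline_of(camera, label): "region" (480x640 bool, what is visible of it) and "position" ([row, column] in pixels, amid what is visible of it).
- models.tip_of(camera, label): "position" ([row, column] in pixels: a listed point, or the origin of a listed thing).
The state is a dict: "time": time; "qpos": joint angles; "joint_velocities": joint speeds; "tau": joint torques, N m; "eef_pos": TCP position; "tool_rot": TCP orientation; "contact_force": force on the tool from outside, world axes, zero at the start; "ft_torque": the same for the moment, N m; "gripper_width": finger opening in m; "gripper_force": force on a finger pad.
Only numpy, scipy, OpenCV 4.12 (cv2) and the standard library are available. Lean on these libraries where they do the work, as an engineer would, in place of code of your own. Each camera call takes 0.05 s, during which the arm holds its last target. There are 200 camera calls.

## Working session

There is one attempt and no reset: what is moved stays moved. The work goes in short steps, Python scripts to look and compute and a tool call to move; the robot and the scene stay as the last step left them, time stands still between calls to the robot, and variables do not carry over. Pictures are saved under pics/ and viewed, at most 10 in all, crops included, and the job is handed in when it is done.

Besides the shell and the picture viewer there is one more tool, called after "Emit:" by a JSON object that holds its "fn" and its "kwargs". servo_tool: Moves the arm, as the interface text tells. Shifts and turns lie within -1 to 1; 1 stands for 500 mm of shift or 60 degrees of turn. Its arguments: {"type":"object","properties":{"dp":{"type":"array"},"dr":{"type":"array"},"jaw":{"type":"number"}},"required":["dp","dr"]}

```bash
mkdir -p pics; ls; cat > h.py <<'E'
import numpy as np, cv2
from bench import bot, grab_frame, get_calibration, job, models
def ray(c,rc):
    K=np.array(c["camera_matrix"]);p=cv2.undistortPoints(np.array([[[rc[1],rc[0]]]],float),K,np.array([c["k1"],0,0,0,0.]))[0,0]
    d=np.array(c["attitude"])@np.array([p[0],p[1],1]);return np.array(c["xyz"],float),d/np.linalg.norm(d)
def at_z(c,rc,z):
    o,d=ray(c,rc);return o+d*(z-o[2])/d[2]
def proj(c,P):
    R=np.array(c["attitude"]);v=R.T@(np.array(P,float)-np.array(c["xyz"]));v=v[:2]/v[2]
    v=v*(1+c["k1"]*(v@v));K=np.array(c["camera_matrix"]);return K[1,1]*v[1]+K[1,2],K[0,0]*v[0]+K[0,2]
def tri(a,b):
    (o,d),(p,e)=a,b;s=np.linalg.lstsq(np.c_[d,-e],p-o,rcond=None)[0];A=o+s[0]*d;B=p+s[1]*e;return (A+B)/2,np.linalg.norm(A-B)
def rel(Rt,dpw): # world shift to tool shift in units
    return np.round(np.array(Rt).T@np.array(dpw)/0.5,4)
E
python3 - <<'E'
from h import *
s=bot.state();print(s)
im={n:grab_frame(n) for n in("scene","top")}
cv2.imwrite("pics/a.png",np.vstack([cv2.resize(im[n],(400,300)) for n in im])[:,:,::-1])
for n in im: cv2.imwrite(f"pics/{n}.png",im[n][:,:,::-1])
for n in("scene","top"):
    c=get_calibration(n);print(n,c)
    for l in("thumb","cover_mid","bar","unit","tray","cover"):
        print(n,l,[(np.round(d["position"],1).tolist(),round(d["confidence"],2)) for d in models.tip_of(n,l)])
E
```

```text
pics
{'time': 0.0, 'qpos': array([ 1.11609767,  0.32182018, -0.07005109,  1.45167316,  0.02258749,
        1.37079275, -0.05691251]), 'joint_velocities': array([-1.94574597e-04,  2.37276525e-04,  9.15883601e-05, -2.84354195e-04,
       -7.57960931e-04,  6.60644912e-04, -9.89480885e-04]), 'tau': array([-2.51628580e-04, -4.93581855e+01, -3.82141666e-01, -3.14334118e+01,
        1.30839221e-02,  1.13325828e-02, -2.53570920e-05]), 'eef_pos': array([ 0.29354331, -0.57971173,  0.40362567]), 'tool_rot': array([[ 8.92119084e-01,  4.51799340e-01, -9.46778502e-04],
       [ 4.51800322e-01, -8.92117553e-01,  1.65559570e-03],
       [-9.66406754e-05, -1.90474335e-03, -9.99998181e-01]]), 'contact_force': array([ 0.38712892, -0.490156  , -0.03386359]), 'ft_torque': array([-0.00466771,  0.01963312, -0.05355994]), 'gripper_force': 0.0, 'gripper_width': 0.08545520665551197}
scene {'camera_matrix': array([[611.69277869,   0.        , 320.2417052 ],
       [  0.        , 611.69277869, 243.99335531],
       [  0.        ,   0.        ,   1.        ]]), 'k1': 0.05663196362284103, 'xyz': array([ 1.0748651
[... 921 characters left out ...]
7955791, 0.00352885, 1.27495604]), 'attitude': array([[ 1.71121285e-02, -9.85786422e-01,  1.67129604e-01],
       [-9.99853308e-01, -1.69939101e-02,  2.13757724e-03],
       [ 7.32990846e-04, -1.67141666e-01, -9.85932618e-01]])}
top thumb [([356.4, 474.1], 0.61), ([185.8, 469.6], 0.6), ([311.5, 223.8], 0.59), ([332.8, 396.5], 0.57), ([244.7, 391.1], 0.45)]
top cover_mid [([231.2, 387.2], 0.92), ([348.0, 455.8], 0.77), ([299.1, 240.5], 0.73), ([315.7, 393.2], 0.67), ([198.0, 451.1], 0.67)]
top bar [([215.7, 389.2], 0.85)]
top unit [([236.2, 387.9], 0.97)]
top tray [([224.6, 270.0], 0.67)]
top cover [([196.5, 451.3], 0.93), ([349.0, 458.1], 0.92), ([304.1, 243.5], 0.92), ([317.7, 389.9], 0.8)]
```

View pics/top.png

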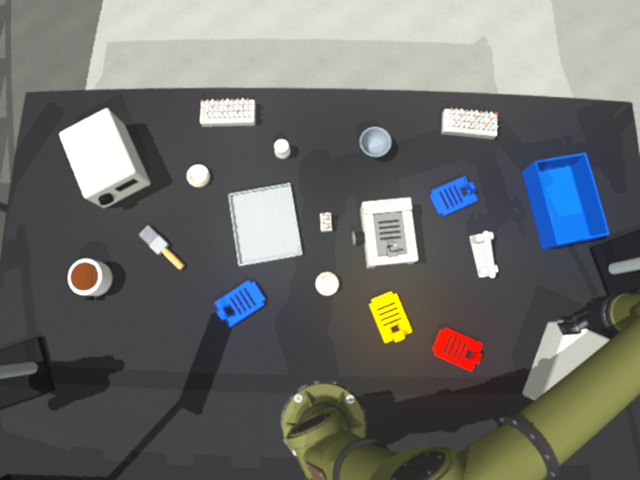

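View pics/scene.png

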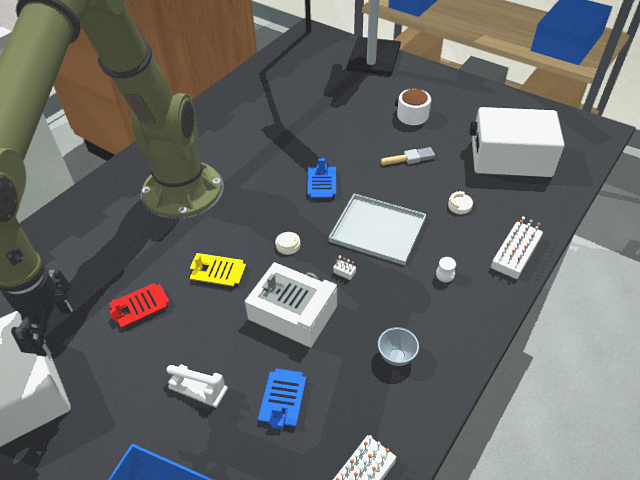

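Top view: the unit with the grey cover is at about (232,388), its thumb near (245,391) and its bar at the top near (216,389). The tray is at (225,267). Scene view: thumb (280,271), bar (300,310), tray (229,376). The blue, red and yellow look-alikes are elsewhere.

```bash
python3 - <<'E'
from h import *
S,T=get_calibration("scene"),get_calibration("top")
for n,a,b in(("thumb",(279.6,270.6),(244.7,391.1)),("mid",(294.7,290.6),(231.2,387.2)),("bar",(300.5,310.3),(215.7,389.2)),("unit",(312.7,291.5),(236.2,387.9)),("tray",(229,374.4),(224.6,270))):
    P,e=tri(ray(S,a),ray(T,b));print(n,P.round(4),round(e,4))
print("z-planes: thumb",at_z(T,(244.7,391.1),.096),at_z(S,(279.6,270.6),.096),"mid",at_z(T,(231.2,387.2),.066),at_z(S,(294.7,290.6),.066),"bar",at_z(T,(215.7,389.2),.0745),at_z(S,(300.5,310.3),.0745),"unit",at_z(T,(236.2,387.9),0),at_z(S,(312.7,291.5),0))
for n,c,l in(("top",T,"tray"),("scene",S,"tray"),("top",T,"unit"),("scene",S,"unit")):
    d=models.outline_of(n,l)[0];m=d["region"].astype(np.uint8);k=max(cv2.findContours(m,0,2)[0],key=cv2.contourArea)
    z=.016 if l=="tray" else .072
    Q=np.array([at_z(c,(p[0][1],p[0][0]),z)[:2] for p in k],np.float32)
    print(n,l,d["confidence"],cv2.minAreaRect(Q))
E
```

```text
thumb [ 0.4725 -0.1721  0.0999] 0.0113
mid [ 0.5173 -0.1643  0.0664] 0.0045
bar [ 0.5637 -0.1635  0.076 ] 0.0108
unit [ 0.5177 -0.1725  0.0037] 0.0022
tray [0.5435 0.1615 0.0131] 0.0021
z-planes: thumb [ 0.47717637 -0.16870775  0.096     ] [ 0.46636464 -0.17386399  0.096     ] mid [ 0.51897994 -0.16279481  0.066     ] [ 0.51554515 -0.1656963   0.066     ] bar [ 0.56001538 -0.16734911  0.0745    ] [ 0.56673406 -0.15864574  0.0745    ] unit [ 0.51760491 -0.17377892  0.        ] [ 0.5167337  -0.16971647  0.        ]
top tray 0.67 ((0.5445540547370911, 0.1764257848262787), (0.2145010232925415, 0.18585051596164703), 10.905621528625488)
scene tray 0.74 ((0.5492635369300842, 0.1705320030450821), (0.21413744986057281, 0.19521717727184296), 11.309867858886719)
top unit 0.85 ((0.5150017738342285, -0.15024659037590027), (0.1808054894208908, 0.169052392244339), 6.263633728027344)
scene unit 0.74 ((0.5322651267051697, -0.17953918874263763), (0.1960161328315735, 0.18540339171886444), 6.601266860961914)
```

Emit:
{"fn": "servo_tool", "kwargs": {"dp": [[0.634,-0.587,0],[0.634,-0.587,0],[0.634,-0.587,0],[0.634,-0.587,0],[0.634,-0.587,0],[0.634,-0.587,0],[0.634,-0.587,0],[0.634,-0.587,0],[0.634,-0.587,0],[0.634,-0.587,0],[0.634,-0.587,0],[0.634,-0.587,0]], "dr": [[0,0,0.345],[0,0,0.345],[0,0,0.345],[0,0,0.345],[0,0,0.345],[0,0,0.345],[0,0,0.345],[0,0,0.345],[0,0,0.345],[0,0,0.345],[0,0,0.345],[0,0,0.345]], "jaw": 1}}

```text
time: 2.1
eef_pos: [0.4434, -0.1762, 0.4047]
tool_rot: [[0.994, 0.105, -0.0], [0.105, -0.994, -0.001], [-0.0, 0.001, -1.0]]
contact_force: [-1.0, -0.1, 1.3]
gripper_width: 0.0855
gripper_force: 0.0
```

```bash
python3 - <<'E'
from h import *
s=bot.state();print(s["time"],s["eef_pos"],s["tool_rot"].round(4).tolist(),s["qpos"].round(2),s["contact_force"],s["joint_velocities"].round(2))
c=get_calibration("wrist");im=grab_frame("wrist");cv2.imwrite("pics/w1.png",im[:,:,::-1]);print(c)
for l,z in(("thumb",.096),("cover_mid",.066),("bar",.0745),("unit",0)):
    print(l,[(np.round(d["position"],1).tolist(),round(d["confidence"],2),at_z(c,d["position"],z).round(4)[:2]) for d in models.tip_of("wrist",l)])
E
```

```text
2.1 [ 0.44337213 -0.1761779   0.40469599] [[0.9944, 0.1052, -0.0002], [0.1052, -0.9944, -0.0006], [-0.0003, 0.0006, -1.0]] [ 0.69 -0.03 -0.36  1.85 -0.01  1.32 -1.13] [-0.9836855  -0.13793444  1.25880691] [ 0.01  0.01  0.01  0.   -0.    0.   -0.  ]
{'camera_matrix': array([[338.07833171,   0.        , 318.04179899],
       [  0.        , 338.07833171, 235.71888601],
       [  0.        ,   0.        ,   1.        ]]), 'k1': 0.0023067985468510914, 'xyz': array([ 0.52226746, -0.16804995,  0.37416868]), 'attitude': array([[ 1.05329326e-01, -9.46167476e-01, -3.06060191e-01],
       [-9.94437111e-01, -9.99840822e-02, -3.31363047e-02],
       [ 7.51346454e-04,  3.07847837e-01, -9.51435308e-01]])}
thumb [([371.0, 317.2], 0.79, array([ 0.2923, -0.1918])), ([194.6, 318.4], 0.68, array([ 0.4686, -0.1742]))]
cover_mid [([318.3, 301.0], 0.95, array([ 0.3315, -0.1707])), ([393.8, 438.9], 0.88, array([ 0.2511, -0.3341])), ([23.2, 535.7], 0.86, array([ 0.618 , -0.3322])), ([131.5, 319.7], 0.78, array([ 0.5182, -0.1702])), ([74.8, 147.7], 0.46, array([ 0.5477, -0.0236]))]
bar [([60.1, 316.7], 0.63, array([ 0.5721, -0.1619]))]
unit [([239.9, 169.0], 0.63, array([ 0.3785, -0.0087]))]
```

View pics/w1.png

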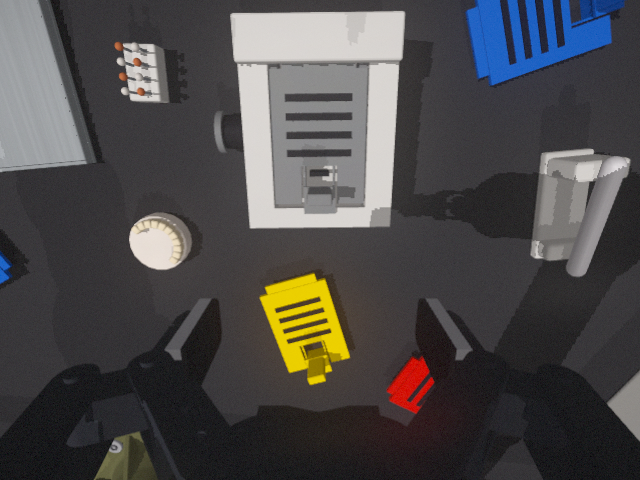

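Wrist view: the unit is upright in the image, and the front edge of its top runs from about (228,250) to (226,390). The thumb block is near (200,320). I'll enlarge that area.

```bash
python3 - <<'E'
from h import *
c=get_calibration("wrist");im=cv2.imread("pics/w1.png")
cv2.imwrite("pics/w1c.png",cv2.resize(im[0:240,220:420],None,fx=3,fy=2.5 and 3,interpolation=cv2.INTER_CUBIC)[120:])
for p in((228,250),(226,390),(206,274),(206,366)): print(p,at_z(c,p,.072))
u=np.array([.517,-.170]);a=np.deg2rad(6.0);R=np.array([[np.cos(a),-np.sin(a)],[np.sin(a),np.cos(a)]])
for q in((-85,-65,72),(-85,65,72),(52,-65,86),(52,65,86),(-66.5,41.5,72),(-66.5,-41.5,72)): print(q,np.round(proj(c,[*(u+R@np.array(q[:2])/1000),q[2]/1000]),1))
E
```

```text
(228, 250) [ 0.42610455 -0.11409517  0.072     ]
(226, 390) [ 0.44178828 -0.24353037  0.072     ]
(206, 274) [ 0.44939348 -0.13496289  0.072     ]
(206, 366) [ 0.45825568 -0.21849609  0.072     ]
(-85, -65, 72) [228.6 389.5]
(-85, 65, 72) [228.5 250.1]
(52, -65, 86) [ 63. 405.]
(52, 65, 86) [ 62.8 235.8]
(-66.5, 41.5, 72) [209.1 274.6]
(-66.5, -41.5, 72) [209.2 365.2]
```

View pics/w1c.png

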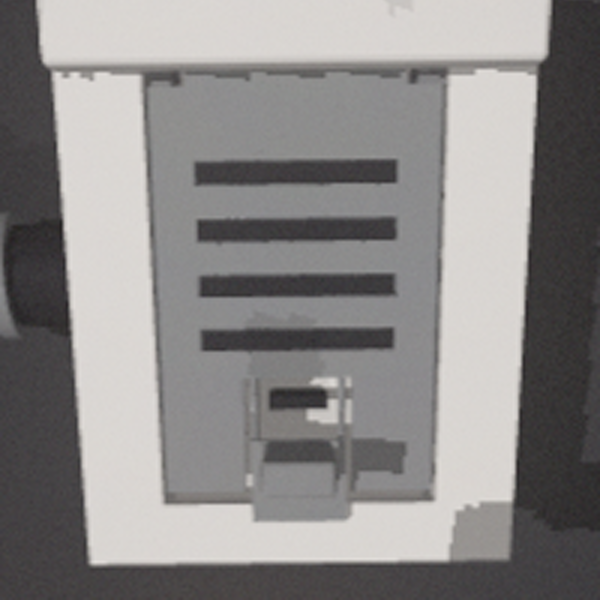

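The fit is good: unit origin about (0.518, -0.170) with yaw 6.0°, and thumb about (0.468, -0.175). I'll descend around the thumb-piece with the jaws half open.

Emit:
{"fn": "servo_tool", "kwargs": {"dp": [[0.049,0.0034,0.08],[0.049,0.0034,0.15],[0.049,0.0034,0.2],[0.049,0.0034,0.24],[0.049,0.0034,0.27],[0.049,0.0034,0.29],[0.049,0.0034,0.3],[0.049,0.0034,0.3],[0.049,0.0034,0.3]], "dr": [[0,0,0],[0,0,0],[0,0,0],[0,0,0],[0,0,0],[0,0,0],[0,0,0],[0,0,0],[0,0,0]], "jaw": 0.06}}

```text
time: 3.25
eef_pos: [0.4688, -0.1741, 0.2554]
tool_rot: [[0.994, 0.107, 0.001], [0.107, -0.994, -0.001], [0.001, 0.001, -1.0]]
contact_force: [0.4, 0.1, 0.6]
gripper_width: 0.0449
gripper_force: 0.0
```

```bash
python3 - <<'E'
from h import *
s=bot.state();print(s["time"],s["eef_pos"],s["tool_rot"].round(4).tolist(),s["contact_force"],s["gripper_width"])
c=get_calibration("wrist");im=grab_frame("wrist");cv2.imwrite("pics/w2.png",im[:,:,::-1])
print(models.tip_of("wrist","thumb")[:2])
for y in(-.1773,-.1753,-.1733): print([np.round(proj(c,[.4678,y,z]),1) for z in(.096,.110)])
E
```

```text
3.25 [ 0.46875091 -0.17410037  0.25542901] [[0.9942, 0.1071, 0.0011], [0.1071, -0.9942, -0.0006], [0.0011, 0.0007, -1.0]] [0.40627401 0.05715255 0.58309984] 0.04493917558333963
[{'position': [321.3, 318.7], 'confidence': 0.79}]
[array([321. , 324.3]), array([340.3, 325. ])]
[array([320.6, 319.8]), array([339.8, 320. ])]
[array([320.1, 315.2]), array([339.4, 314.9])]
```

View pics/w2.png

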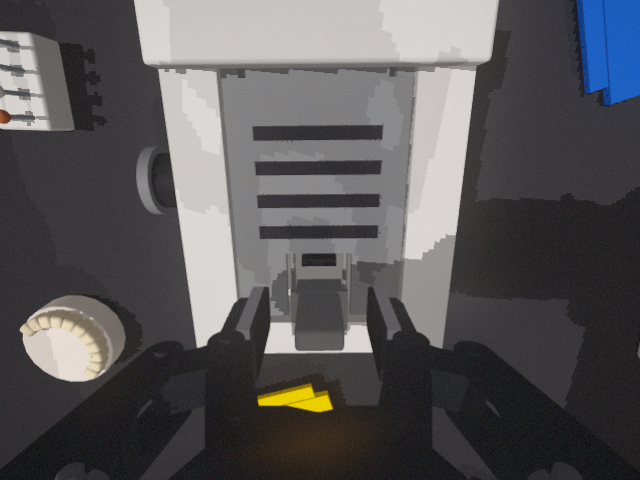

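The fingers straddle the thumb (cols 295–344, finger edges 269 and 367), centred to within 1 mm. I'll close in steps.

Emit:
{"fn": "servo_tool", "kwargs": {"dp": [[0,0.0012,0],[0,0.0012,0],[0,0.0012,0],[0,0.0012,0]], "dr": [[0,0,0],[0,0,0],[0,0,0],[0,0,0]], "jaw": -0.47}}

```text
time: 3.75
eef_pos: [0.4685, -0.1745, 0.2548]
tool_rot: [[0.994, 0.107, 0.0], [0.107, -0.994, -0.0], [0.0, 0.0, -1.0]]
contact_force: [0.5, 0.4, -0.3]
gripper_width: 0.0226
gripper_force: 0.0
```

Emit:
{"fn": "servo_tool", "kwargs": {"dp": [[0,0,0],[0,0,0]], "dr": [[0,0,0],[0,0,0]], "jaw": -0.5}}

```text
time: 3.95
eef_pos: [0.4684, -0.1745, 0.2547]
tool_rot: [[0.994, 0.107, -0.0], [0.107, -0.994, -0.0], [-0.0, 0.0, -1.0]]
contact_force: [0.2, -0.7, 1.0]
gripper_width: 0.0213
gripper_force: 0.0
```

Emit:
{"fn": "servo_tool", "kwargs": {"dp": [[0,0,0],[0,0,0]], "dr": [[0,0,0],[0,0,0]], "jaw": -0.52}}

```text
time: 4.15
eef_pos: [0.4684, -0.1745, 0.2547]
tool_rot: [[0.994, 0.107, -0.0], [0.107, -0.994, -0.0], [-0.0, 0.0, -1.0]]
contact_force: [-0.1, -0.3, -0.5]
gripper_width: 0.0207
gripper_force: 0.0
```

Emit:
{"fn": "servo_tool", "kwargs": {"dp": [[0,0,0],[0,0,0],[0,0,0]], "dr": [[0,0,0],[0,0,0],[0,0,0]], "jaw": -0.6}}

```text
time: 4.45
eef_pos: [0.4685, -0.1745, 0.2549]
tool_rot: [[0.994, 0.107, 0.0], [0.107, -0.994, -0.0], [0.0, 0.0, -1.0]]
contact_force: [-0.7, -0.0, 1.4]
gripper_width: 0.019
gripper_force: 58.5
```

Emit:
{"fn": "servo_tool", "kwargs": {"dp": [[0.002,0,0],[0.004,0,0],[0.004,0,0]], "dr": [[0,0,0],[0,0,0],[0,0,0]]}}

```text
time: 4.75
eef_pos: [0.4705, -0.1743, 0.2548]
tool_rot: [[0.994, 0.107, -0.0], [0.107, -0.994, -0.0], [-0.0, 0.0, -1.0]]
contact_force: [-0.9, 1.1, 3.5]
gripper_width: 0.0186
gripper_force: 58.6
```

Emit:
{"fn": "servo_tool", "kwargs": {"dp": [[0.0015,0,0],[0.003,0,0],[0.003,0,0]], "dr": [[0,0,0],[0,0,0],[0,0,0]]}}

```text
time: 5.05
eef_pos: [0.472, -0.1741, 0.2548]
tool_rot: [[0.994, 0.107, -0.0], [0.107, -0.994, -0.0], [-0.0, 0.0, -1.0]]
contact_force: [-2.7, 0.3, 4.3]
gripper_width: 0.0184
gripper_force: 58.7
```

Emit:
{"fn": "servo_tool", "kwargs": {"dp": [[0.001,0,0],[0.002,0,-0.0004],[0.002,0,-0.0004]], "dr": [[0,0,0],[0,0,0],[0,0,0]]}}

```text
time: 5.35
eef_pos: [0.4728, -0.174, 0.2548]
tool_rot: [[0.994, 0.107, -0.0], [0.107, -0.994, -0.0], [-0.0, -0.0, -1.0]]
contact_force: [-2.3, 1.0, 3.3]
gripper_width: 0.0188
gripper_force: 58.7
```

Emit:
{"fn": "servo_tool", "kwargs": {"dp": [[0.001,0,0],[0.003,0,-0.0004],[0.003,0,-0.0004]], "dr": [[0,0,0],[0,0,0],[0,0,0]]}}

```text
time: 5.65
eef_pos: [0.4744, -0.174, 0.2549]
tool_rot: [[0.994, 0.107, -0.0], [0.107, -0.994, -0.0], [-0.0, 0.0, -1.0]]
contact_force: [-1.9, 0.4, 1.4]
gripper_width: 0.0187
gripper_force: 58.6
```

Emit:
{"fn": "servo_tool", "kwargs": {"dp": [[0.001,0,0],[0.003,0,0],[0.003,0,0]], "dr": [[0,0,0],[0,0,0],[0,0,0]]}}

```text
time: 5.95
eef_pos: [0.4758, -0.1738, 0.2549]
tool_rot: [[0.994, 0.107, -0.001], [0.107, -0.994, -0.0], [-0.001, 0.0, -1.0]]
contact_force: [-2.6, -0.1, 0.7]
gripper_width: 0.0187
gripper_force: 58.5
```

Emit:
{"fn": "servo_tool", "kwargs": {"dp": [[0.001,0,0],[0.003,0,0],[0.003,0,0]], "dr": [[0,0,0],[0,0,0],[0,0,0]]}}

```text
time: 6.25
eef_pos: [0.4773, -0.1736, 0.2549]
tool_rot: [[0.994, 0.107, -0.001], [0.107, -0.994, -0.0], [-0.001, -0.0, -1.0]]
contact_force: [-2.2, -0.7, 1.2]
gripper_width: 0.0189
gripper_force: 58.5
```

Emit:
{"fn": "servo_tool", "kwargs": {"dp": [[0.001,0,0],[0.003,0,0],[0.003,0,0]], "dr": [[0,0,0],[0,0,0],[0,0,0]]}}

```text
time: 6.55
eef_pos: [0.4788, -0.1734, 0.2549]
tool_rot: [[0.994, 0.107, -0.001], [0.107, -0.994, -0.0], [-0.001, 0.0, -1.0]]
contact_force: [-2.7, -1.6, 1.2]
gripper_width: 0.0188
gripper_force: 58.5
```

Emit:
{"fn": "servo_tool", "kwargs": {"dp": [[0.001,0,0],[0.003,0,0],[0.003,0,0]], "dr": [[0,0,0],[0,0,0],[0,0,0]]}}

```text
time: 6.85
eef_pos: [0.4798, -0.1734, 0.2549]
tool_rot: [[0.994, 0.107, -0.002], [0.107, -0.994, -0.0], [-0.002, -0.0, -1.0]]
contact_force: [-5.0, -1.6, 2.3]
gripper_width: 0.0188
gripper_force: 58.7
```

Emit:
{"fn": "servo_tool", "kwargs": {"dp": [[0.001,0,0],[0.002,0,0],[0.002,0,0]], "dr": [[0,0,0],[0,0,0],[0,0,0]]}}

```text
time: 7.15
eef_pos: [0.4802, -0.1734, 0.2549]
tool_rot: [[0.994, 0.107, -0.004], [0.107, -0.994, -0.0], [-0.004, -0.0, -1.0]]
contact_force: [-8.7, -1.2, 5.1]
gripper_width: 0.0183
gripper_force: 58.9
```

The stop shows as a steep rise at about 8.7 N. Now I'll lift with a rotation about the tongue, in small increments.

Emit:
{"fn": "servo_tool", "kwargs": {"dp": [[0.0038,0,-0.002],[0.0076,0,-0.0039],[0.0076,0,-0.0039]], "dr": [[0,-0.0095,0],[0,-0.0191,0],[0,-0.0191,0]]}}

```text
time: 7.45
eef_pos: [0.4841, -0.1729, 0.2566]
tool_rot: [[0.994, 0.107, -0.024], [0.107, -0.994, -0.002], [-0.024, -0.0, -1.0]]
contact_force: [-7.3, -0.2, 3.2]
gripper_width: 0.019
gripper_force: 58.6
```

Emit:
{"fn": "servo_tool", "kwargs": {"dp": [[0.0038,0,-0.002],[0.0077,0,-0.0042],[0.0077,0,-0.0042]], "dr": [[0,-0.0095,0],[0,-0.0191,0],[0,-0.0191,0]]}}

```text
time: 7.75
eef_pos: [0.4881, -0.1725, 0.2586]
tool_rot: [[0.993, 0.107, -0.044], [0.107, -0.994, -0.004], [-0.044, -0.0, -0.999]]
contact_force: [-6.3, -0.9, 1.7]
gripper_width: 0.0189
gripper_force: 58.6
```

Emit:
{"fn": "servo_tool", "kwargs": {"dp": [[0.0039,0,-0.002],[0.0078,0,-0.004],[0.0117,0,-0.006],[0.0157,0,-0.0079],[0.0157,0,-0.0079]], "dr": [[0,-0.0095,0],[0,-0.0191,0],[0,-0.0286,0],[0,-0.0382,0],[0,-0.0382,0]]}}

```text
time: 8.25
eef_pos: [0.4967, -0.1714, 0.2622]
tool_rot: [[0.991, 0.107, -0.081], [0.107, -0.994, -0.008], [-0.082, -0.0, -0.997]]
contact_force: [-3.7, -1.5, -0.8]
gripper_width: 0.0188
gripper_force: 58.5
```

Emit:
{"fn": "servo_tool", "kwargs": {"dp": [[0.0042,0,-0.002],[0.0084,0,-0.004],[0.0126,0,-0.006],[0.0168,0,-0.0077],[0.0168,0,-0.0077]], "dr": [[0,-0.0095,0],[0,-0.0191,0],[0,-0.0286,0],[0,-0.0382,0],[0,-0.0382,0]]}}

```text
time: 8.75
eef_pos: [0.5058, -0.1704, 0.2656]
tool_rot: [[0.987, 0.108, -0.12], [0.107, -0.994, -0.013], [-0.121, -0.0, -0.993]]
contact_force: [-4.1, -2.1, -2.7]
gripper_width: 0.019
gripper_force: 58.6
```

Emit:
{"fn": "servo_tool", "kwargs": {"dp": [[0.004,0.0004,-0.002],[0.008,0.0004,-0.004],[0.012,0.0004,-0.006],[0.016,0.0004,-0.0077],[0.016,0.0004,-0.0077]], "dr": [[0,-0.0095,0],[0,-0.0191,0],[0,-0.0286,0],[0,-0.0382,0],[0,-0.0382,0]]}}

```text
time: 9.25
eef_pos: [0.514, -0.1696, 0.2684]
tool_rot: [[0.981, 0.108, -0.16], [0.106, -0.994, -0.017], [-0.16, -0.0, -0.987]]
contact_force: [-5.4, -0.9, -1.6]
gripper_width: 0.0187
gripper_force: 58.6
```

Emit:
{"fn": "servo_tool", "kwargs": {"dp": [[0.004,0.0002,-0.002],[0.008,0.0002,-0.004],[0.008,0.0002,-0.004]], "dr": [[0,-0.0095,0],[0,-0.0191,0],[0,-0.0191,0]]}}

```text
time: 9.55
eef_pos: [0.5181, -0.1692, 0.2698]
tool_rot: [[0.978, 0.108, -0.179], [0.106, -0.994, -0.019], [-0.18, -0.001, -0.984]]
contact_force: [-5.2, -0.4, -2.7]
gripper_width: 0.0183
gripper_force: 58.6
```

Emit:
{"fn": "servo_tool", "kwargs": {"dp": [[0.004,0,-0.002],[0.008,0,-0.004],[0.012,0,-0.006],[0.016,0,-0.0079],[0.0196,0,-0.0096],[0.0196,0,-0.0096]], "dr": [[0,-0.0095,0],[0,-0.0191,0],[0,-0.0286,0],[0,-0.0382,0],[0,-0.0477,0],[0,-0.0477,0]]}}

```text
time: 10.15
eef_pos: [0.5285, -0.1681, 0.2726]
tool_rot: [[0.968, 0.107, -0.228], [0.105, -0.994, -0.024], [-0.229, -0.001, -0.973]]
contact_force: [-5.4, -1.2, -2.3]
gripper_width: 0.0189
gripper_force: 58.6
```

```bash
python3 - <<'E'
from h import *
s=bot.state();print(s["time"],s["eef_pos"],s["tool_rot"].round(4).tolist(),s["contact_force"])
R=s["tool_rot"];print("grip pt",s["eef_pos"]+.155*R[:,2])
c=get_calibration("wrist");im=grab_frame("wrist");cv2.imwrite("pics/w3.png",im[:,:,::-1])
E
```

```text
10.15 [ 0.52852641 -0.16811769  0.27264958] [[0.9677, 0.1075, -0.228], [0.1048, -0.9942, -0.024], [-0.2293, -0.0007, -0.9734]] [-5.35203007 -1.24156799 -2.33315928]
grip pt [ 0.49317967 -0.17183836  0.12177955]
```

View pics/w3.png

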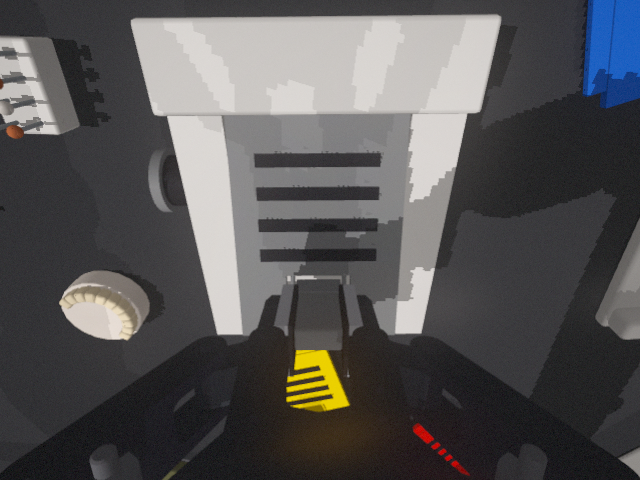

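The cover has tilted up with the tool, with its near end covering the front wall below row 330. Next I'll draw it towards the unit's -x.

Emit:
{"fn": "servo_tool", "kwargs": {"dp": [[-0.005,0,0.0011],[-0.01,0,0.0023],[-0.0146,0,0.0034],[-0.0195,0,0.0045],[-0.0195,0,0.0045]], "dr": [[0,0,0],[0,0,0],[0,0,0],[0,0,0],[0,0,0]]}}

```text
time: 10.7
eef_pos: [0.5191, -0.1691, 0.2736]
tool_rot: [[0.969, 0.108, -0.224], [0.105, -0.994, -0.025], [-0.226, 0.0, -0.974]]
contact_force: [-2.7, 1.0, -1.7]
gripper_width: 0.019
gripper_force: 58.9
```

Emit:
{"fn": "servo_tool", "kwargs": {"dp": [[-0.004,0,0.0009],[-0.008,0,0.0018],[-0.0117,0,0.0027],[-0.0117,0,0.0027]], "dr": [[0,0,0],[0,0,0],[0,0,0],[0,0,0]]}}

```text
time: 11.1
eef_pos: [0.5129, -0.1701, 0.2733]
tool_rot: [[0.968, 0.107, -0.225], [0.104, -0.994, -0.025], [-0.227, 0.0, -0.974]]
contact_force: [-0.4, 0.9, -1.6]
gripper_width: 0.0188
gripper_force: 58.9
```

Forces are low, so I'll keep drawing.

Emit:
{"fn": "servo_tool", "kwargs": {"dp": [[-0.005,0,0.0011],[-0.01,0,0.0023],[-0.0146,0,0.0034],[-0.0195,0,0.0045],[-0.0195,0,0.0045]], "dr": [[0,0,0],[0,0,0],[0,0,0],[0,0,0],[0,0,0]]}}

```text
time: 11.6
eef_pos: [0.5024, -0.1712, 0.2731]
tool_rot: [[0.968, 0.107, -0.227], [0.104, -0.994, -0.025], [-0.228, 0.0, -0.974]]
contact_force: [-0.2, 0.2, -1.1]
gripper_width: 0.0187
gripper_force: 58.9
```

Emit:
{"fn": "servo_tool", "kwargs": {"dp": [[-0.004,0,0.0009],[-0.0078,0,0.0018],[-0.0078,0,0.0018]], "dr": [[0,0,0],[0,0,0],[0,0,0]]}}

```text
time: 11.9
eef_pos: [0.4986, -0.1716, 0.2731]
tool_rot: [[0.968, 0.107, -0.227], [0.104, -0.994, -0.025], [-0.228, 0.0, -0.974]]
contact_force: [0.1, 0.3, -1.8]
gripper_width: 0.019
gripper_force: 58.9
```

Emit:
{"fn": "servo_tool", "kwargs": {"dp": [[-0.01,0,0.0023],[-0.0195,0,0.0045],[-0.0218,0,-0.005],[-0.0264,0,-0.0245],[-0.031,0,-0.044],[-0.038,0,-0.073],[-0.0448,0,-0.1025],[-0.0564,0,-0.151],[-0.0655,0,-0.1905],[-0.0655,0,-0.1905]], "dr": [[0,0,0],[0,0,0],[0,0,0],[0,0,0],[0,0,0],[0,0,0],[0,0,0],[0,0,0],[0,0,0],[0,0,0]]}}

```text
time: 12.9
eef_pos: [0.4898, -0.1726, 0.3775]
tool_rot: [[0.97, 0.107, -0.22], [0.104, -0.994, -0.027], [-0.222, 0.003, -0.975]]
contact_force: [0.8, -0.2, -1.7]
gripper_width: 0.0186
gripper_force: 58.9
```

```bash
python3 - <<'E'
from h import *
s=bot.state();print(s["time"],s["eef_pos"],s["tool_rot"].round(4).tolist(),s["contact_force"],s["gripper_width"],s["qpos"].round(2))
print("grip pt",s["eef_pos"]+.155*s["tool_rot"][:,2])
im=grab_frame("wrist");im2=grab_frame("scene")
cv2.imwrite("pics/w4.png",np.hstack([cv2.resize(im,(400,300)),im2[100:400,80:480]])[:,:,::-1])
E
```

```text
12.9 [ 0.48975371 -0.1726394   0.37746364] [[0.9695, 0.1073, -0.2203], [0.1039, -0.9942, -0.0271], [-0.2219, 0.0034, -0.9751]] [ 0.83111715 -0.22490044 -1.6690465 ] 0.01863355074227562 [ 0.6   0.16 -0.38  1.72  0.14  1.48 -1.27]
grip pt [ 0.45560851 -0.17683579  0.22632961]
```

View pics/w4.png

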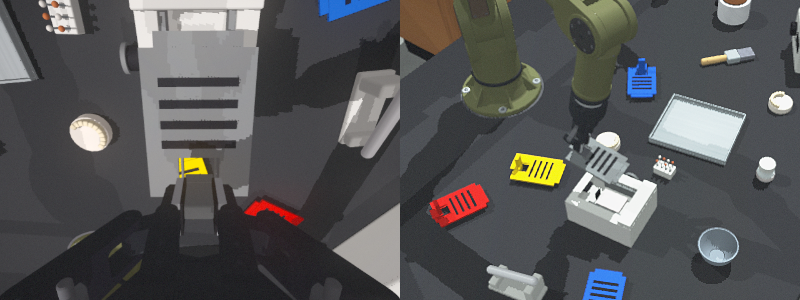

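The cover is clear of the unit and held tilted. I'll work out the levelling and transport to the tray.

```bash
python3 - <<'E'
from h import *
from scipy.spatial.transform import Rotation as Ro
s=bot.state();R=s["tool_rot"];a=np.deg2rad(11)
Rt=np.array([[np.cos(a),np.sin(a),0],[np.sin(a),-np.cos(a),0],[0,0,-1]])
print(Ro.from_matrix(R.T@Rt).as_rotvec()/1.0472, rel(R,np.array([.496,.162,.37])-s["eef_pos"]))
E
```

```text
[-0.00849876  0.21832663 -0.08036434] [ 0.0855 -0.6637 -0.0125]
```

Emit:
{"fn": "servo_tool", "kwargs": {"dp": [[0.007,-0.03,-0.001],[0.015,-0.08,-0.002],[0.022,-0.14,-0.003],[0.03,-0.2,-0.004],[0.038,-0.27,-0.005],[0.045,-0.34,-0.006],[0.052,-0.41,-0.007],[0.06,-0.48,-0.009],[0.068,-0.55,-0.01],[0.075,-0.61,-0.011],[0.082,-0.65,-0.0125],[0.0855,-0.6637,-0.0125]], "dr": [[0,0.02,-0.006],[-0.001,0.04,-0.013],[-0.002,0.06,-0.02],[-0.003,0.08,-0.027],[-0.003,0.1,-0.033],[-0.004,0.12,-0.04],[-0.005,0.14,-0.047],[-0.006,0.16,-0.053],[-0.007,0.18,-0.06],[-0.007,0.2,-0.067],[-0.008,0.21,-0.074],[-0.0085,0.2183,-0.0804]]}}

```text
time: 14.2
eef_pos: [0.4943, 0.1656, 0.3687]
tool_rot: [[0.98, 0.197, -0.003], [0.197, -0.98, 0.002], [-0.002, -0.003, -1.0]]
contact_force: [-1.5, 0.9, -2.1]
gripper_width: 0.0191
gripper_force: 58.9
```

Emit:
{"fn": "servo_tool", "kwargs": {"dp": [[0,0,0],[0,0,0]], "dr": [[0,0,0],[0,0,0]]}}

```text
time: 14.4
eef_pos: [0.4958, 0.1609, 0.369]
tool_rot: [[0.982, 0.19, -0.003], [0.19, -0.982, -0.0], [-0.003, -0.0, -1.0]]
contact_force: [0.1, -0.4, -2.0]
gripper_width: 0.0187
gripper_force: 58.9
```

```bash
python3 - <<'E'
from h import *
s=bot.state();R=s["tool_rot"];print(s["time"],s["eef_pos"],R.round(4).tolist(),s["contact_force"])
c=get_calibration("wrist");w=grab_frame("wrist");t=grab_frame("top");sc=grab_frame("scene")
cv2.imwrite("pics/w5.png",np.vstack([cv2.resize(w,(400,300)),np.hstack([cv2.resize(t[150:300,180:330],(300,300))[:, :200],sc[120:420,280:480]])])[:,:,::-1])
P=s["eef_pos"]-np.array([0,0,.155+.034])+.0505*R[:,0]
for n in("wrist","top","scene"):
    cc=get_calibration(n)if n!="wrist" else c
    print(n,"expect mid",np.round(proj(cc,P),1),"tongue",np.round(proj(cc,P+.06*R[:,0]),1),[(np.round(d["position"],1).tolist(),round(d["confidence"],2)) for d in models.tip_of(n,"cover_mid")],"tray",[(np.round(d["position"],1).tolist(),round(d["confidence"],2),at_z(cc,d["position"],0).round(3)) for d in models.tip_of(n,"tray")])
E
```

```text
14.4 [0.49580968 0.16089001 0.36900057] [[0.9818, 0.1896, -0.0027], [0.1896, -0.9819, -0.0003], [-0.0027, -0.0002, -1.0]] [ 0.13533551 -0.39792516 -2.03971702]
wrist expect mid [189.4 317.5] tongue [ 46.3 317.4] [([416.5, 557.6], 0.78), ([191.3, 318.4], 0.73), ([344.9, 228.6], 0.73)] tray [([190.7, 318.3], 0.24, array([0.512, 0.164, 0.   ]))]
top expect mid [209.5 258.3] tongue [186.5 254.8] [([197.2, 451.6], 0.94), ([314.0, 393.2], 0.91), ([347.7, 453.3], 0.63), ([207.4, 258.3], 0.58), ([298.7, 243.6], 0.58)] tray [([222.2, 268.2], 0.75, array([0.552, 0.168, 0.   ]))]
scene expect mid [180.7 379.8] tongue [187.3 403.2] [([182.3, 318.2], 0.87), ([269.5, 218.3], 0.8), ([394.2, 284.3], 0.8), ([303.3, 139.3], 0.76), ([180.6, 379.6], 0.62)] tray [([179.1, 380.0], 0.74, array([0.449, 0.35 , 0.   ])), ([230.1, 373.7], 0.66, array([0.539, 0.169, 0.   ]))]
```

View pics/w5.png

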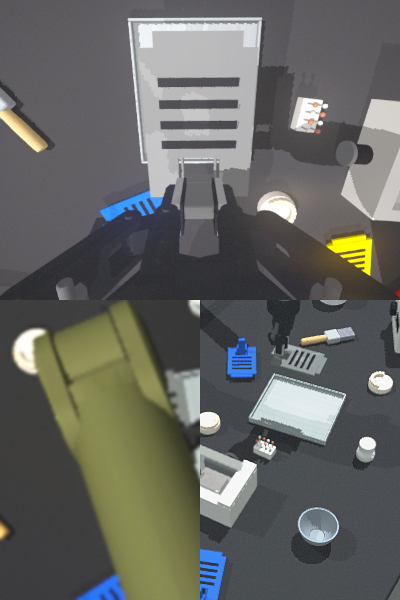

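The cover is level and centred over the tray (network mid within 2 px of what I expected). I'll lower it.

Emit:
{"fn": "servo_tool", "kwargs": {"dp": [[0,0,0.03],[0,0,0.08],[0,0,0.14],[0,0,0.2],[0,0,0.25],[0,0,0.28],[0,0,0.3],[0,0,0.305],[0,0,0.305]], "dr": [[0,0,0],[0,0,0],[0,0,0],[0,0,0],[0,0,0],[0,0,0],[0,0,0],[0,0,0],[0,0,0]]}}

```text
time: 15.75
eef_pos: [0.496, 0.1622, 0.2175]
tool_rot: [[0.982, 0.191, -0.001], [0.191, -0.982, 0.001], [-0.001, -0.001, -1.0]]
contact_force: [1.2, 0.2, -1.8]
gripper_width: 0.0191
gripper_force: 58.9
```

Emit:
{"fn": "servo_tool", "kwargs": {"dp": [[0,0,0.002],[0,0,0.004],[0,0,0.006],[0,0,0.008],[0,0,0.008]], "dr": [[0,0,0],[0,0,0],[0,0,0],[0,0,0],[0,0,0]]}}

```text
time: 16.25
eef_pos: [0.4957, 0.162, 0.2132]
tool_rot: [[0.982, 0.191, -0.001], [0.191, -0.982, 0.0], [-0.001, -0.001, -1.0]]
contact_force: [0.2, 0.1, -2.5]
gripper_width: 0.0188
gripper_force: 58.9
```

Emit:
{"fn": "servo_tool", "kwargs": {"dp": [[0,0,0.003],[0,0,0.006],[0,0,0.009],[0,0,0.012],[0,0,0.012]], "dr": [[0,0,0],[0,0,0],[0,0,0],[0,0,0],[0,0,0]]}}

```text
time: 16.75
eef_pos: [0.4956, 0.162, 0.2069]
tool_rot: [[0.982, 0.191, -0.002], [0.191, -0.982, 0.0], [-0.002, -0.001, -1.0]]
contact_force: [0.2, 0.7, -2.2]
gripper_width: 0.0189
gripper_force: 58.9
```

Emit:
{"fn": "servo_tool", "kwargs": {"dp": [[0,0,0.002],[0,0,0.002]], "dr": [[0,0,0],[0,0,0]]}}

```text
time: 16.95
eef_pos: [0.4957, 0.162, 0.2061]
tool_rot: [[0.982, 0.191, -0.001], [0.191, -0.982, 0.001], [-0.001, -0.001, -1.0]]
contact_force: [0.5, 0.1, -1.4]
gripper_width: 0.0186
gripper_force: 58.9
```

Emit:
{"fn": "servo_tool", "kwargs": {"dp": [[0,0,0.002],[0,0,0.002]], "dr": [[0,0,0],[0,0,0]]}}

```text
time: 17.15
eef_pos: [0.4957, 0.1621, 0.2051]
tool_rot: [[0.982, 0.191, -0.001], [0.191, -0.982, 0.001], [-0.001, -0.001, -1.0]]
contact_force: [0.9, 1.2, -1.4]
gripper_width: 0.0187
gripper_force: 58.9
```

Emit:
{"fn": "servo_tool", "kwargs": {"dp": [[0,0,0.002],[0,0,0.002]], "dr": [[0,0,0],[0,0,0]]}}

```text
time: 17.35
eef_pos: [0.4958, 0.1622, 0.2049]
tool_rot: [[0.982, 0.191, -0.001], [0.191, -0.982, 0.0], [-0.001, -0.0, -1.0]]
contact_force: [-2.4, -0.8, 4.0]
gripper_width: 0.0184
gripper_force: 59.7
```

Contact at z 0.205, as predicted. I'll open to a moderate width, then rise.

Emit:
{"fn": "servo_tool", "kwargs": {"dp": [[0,0,-0.001],[0,0,-0.001],[0,0,-0.001],[0,0,-0.001]], "dr": [[0,0,0],[0,0,0],[0,0,0],[0,0,0]], "jaw": 0.2}}

```text
time: 17.75
eef_pos: [0.4957, 0.162, 0.2046]
tool_rot: [[0.982, 0.191, -0.001], [0.191, -0.982, 0.001], [-0.001, -0.001, -1.0]]
contact_force: [-0.6, 0.5, -0.3]
gripper_width: 0.0511
gripper_force: 0.0
```

Emit:
{"fn": "servo_tool", "kwargs": {"dp": [[0,0,-0.02],[0,0,-0.06],[0,0,-0.12],[0,0,-0.18],[0,0,-0.24],[0,0,-0.3],[0,0,-0.34],[0,0,-0.34],[0,0,-0.34]], "dr": [[0,0,0],[0,0,0],[0,0,0],[0,0,0],[0,0,0],[0,0,0],[0,0,0],[0,0,0],[0,0,0]]}}

```text
time: 18.65
eef_pos: [0.4958, 0.162, 0.3749]
tool_rot: [[0.982, 0.191, -0.0], [0.191, -0.982, 0.0], [-0.0, -0.0, -1.0]]
contact_force: [-1.2, -0.1, 0.0]
gripper_width: 0.0513
gripper_force: 0.0
```

```bash
python3 - <<'E'
from h import *
s=bot.state();print(s["time"],s["eef_pos"],s["contact_force"],s["gripper_width"])
c=get_calibration("wrist");w=grab_frame("wrist");sc=grab_frame("scene")
cv2.imwrite("pics/w6.png",np.hstack([cv2.resize(w,(400,300)),sc[120:420,200:600]])[:,:,::-1])
for n,cc in(("wrist",c),("scene",get_calibration("scene"))):
  for l,z in(("cover_mid",.016),("tray",0)): print(n,l,[(round(d["confidence"],2),at_z(cc,d["position"],z).round(3)) for d in models.tip_of(n,l)])
E
```

```text
18.65 [0.49575145 0.16201106 0.37494642] [-1.21023496 -0.13702614  0.01039778] 0.05133014207780192
wrist cover_mid [(0.94, array([ 0.3  , -0.169,  0.016])), (0.89, array([0.545, 0.171, 0.016]))]
wrist tray []
scene cover_mid [(0.94, array([ 0.215, -0.368,  0.016])), (0.92, array([ 0.64 , -0.358,  0.016])), (0.82, array([0.547, 0.169, 0.016])), (0.81, array([0.325, 0.226, 0.016])), (0.78, array([ 0.3  , -0.181,  0.016]))]
scene tray [(0.86, array([0.537, 0.168, 0.   ]))]
```

View pics/w6.png

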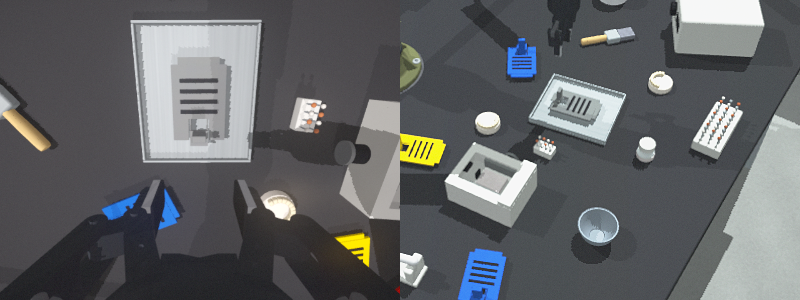

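The cover lies flat, upright and near the middle of the tray (about (98,201) in the left half), and the other things are undisturbed.

```bash
python3 -c "
from bench import job
print(job.close_job())"
```

```text
the job is handed in; nothing more can be done
None
```

The filter cover came off with its tab held at the firm stop and the catch unforced, and it now lies flat, right side up and released near the middle of the steel tray; I've handed the job in, but the system returned no verdict.

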